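Dial open the locked gauge drawer

ROBOT

A 6-joint arm with a two-finger parallel gripper is mounted at the origin on the work surface; the furniture and walls round the work are solid. World frame = base frame: x ahead of the robot, y to its left, z up, the work surface at z = 0. Lengths are in m, angles in rad, forces in N, time in s.
With the tool pointing down it reaches from about 0.35 to 0.975 m from the base axis. Payload 4.9 kg.
Tool frame: the origin (TCP) lies at the very end of the fingers, on their centre line; the grasp point (between the pads) lies 19 mm behind it (grasp_offset is the distance from the TCP to the grasp point, in m); x points along the fingers, y is the direction in which the jaws open and shut, and the axes are right-handed (so a half turn about x gives the same grasp; the last joint's range is limited). The gripper opens to 85 mm and grips with 20 to 120 N. Pads are 22 mm wide; open, the fingers measure 114 mm over their backs; the gripper's body (76 mm by 85 mm) begins 54 mm behind the grasp point. The pads swing forward as they close: fully open they stand 13 mm farther back than shut.
Start: joints at [1.231, 0.053, 1.613, -0, 1.476, -0.119], TCP at [0.137, 0.61, 0.231] pointing down, gripper open.
Joint ranges: [-3.01, 3.01], [-1.01, 2.22], [0.06, 2.58], [-1.02, 4.17], [0.09, 2.62], [-3.14, 3.14]. Speed limits (rad/s): [2.57, 2.57, 3.14, 3.14, 3.14, 3.14].

INTERFACE

Orientations are given as a rotation vector (axis times angle).
In Python, from station import get_obs, get_image, camera_model, finish_job, grasp_offset gives the robot as it stands.
- The arm moves only by the shell command python3 -m crank 'ROWS' [OPENING] [FORCE]. ROWS is JSON, a list that holds one entry, the list of rows, each a list of 4 numbers: the shift along the world's x, y, z in m, then the turn about the world's z in degrees. In form: [[[dx, dy, dz, turn], ...]]. A call has 1 to 5 rows; each row is the pose to reach, as a shift and turn from the pose commanded when the call began; what a row does not reach only later rows make up. A row lasts 1/12 s, in which the tool goes at most 41.7 mm and 7.16 degrees, less where a joint would pass 70% of its speed; a pose out of reach is approached as far as the arm can. A call with a gripper value outside its range is refused whole. OPENING is the opening, from 0 (shut) to 1 (fully open), set as the call begins (- or left out, the last holds). The fingers move at their own pace and stop on an object; FORCE is the grip in N (left out, the last holds). Time passes only in rows, so rows that repeat a pose let the fingers close. It gives the time, the measured TCP pose, the force and the opening at its end, in the units of the state.
- get_obs(): the state, without advancing time (a new reading comes with each control period).
- get_image(name): name is "scene" or "top" or "wrist"; returns (picture, depth): 420x560x3 uint8, red, green, blue; 420x560 float32, m along the optical axis (not along the pixel's ray), 0 where there is no reading.
- camera_model(name): a dict with "fx", "fy", "cx", "cy" (pixels), "k1" (the pictures are not rectified: a ray, as slopes to the right and down, at radius r is drawn at 1 + k1 r^2 times it, then the intrinsics apply), "xyz" and "attitude" of the camera in the world. Camera axes: x right, y down, z forward; pixel columns grow to the right and rows downward; lengths in m; the calibration is good to about 2 mm. A picture is of the moment at which its call begins: read the wrist's pose just before it. camera_model takes no time and is no camera call; for the wrist camera it gives the pose at the moment of the call.
- finish_job(): hands the job in, once; it reports no verdict.
The state is a dict: "t": time; "q": joint angles; "dq": joint speeds; "effort": joint torques, N m; "tool_pos": TCP position; "tool_rot": TCP orientation; "contact_force": force on the tool from outside, world axes, zero at the start; "wrist_torque": the same for the moment, N m; "opening": finger opening in m.
Only numpy, scipy, OpenCV 4.12 (cv2) and the standard library are available. Lean on these libraries where they do the work, as an engineer would, in place of code of your own. Each camera call takes 0.05 s, during which the arm holds its last target.

TASK

Open the locked drawer of the small grey steel lock box. Turn the dial on top by its crank handle gently clockwise until you feel it come up against its stop, without forcing it; from there turn it anticlockwise one full turn and four marks more (a mark is 30 degrees), then back clockwise by nine marks. Then pull the drawer out to its end by the upright fin, let go, and leave the loose things beside the box where they stand.

Things in the scene. Friction and masses are not known exactly. Their poses are not given: they have to be found in the camera images.
- lockbox: Grey steel lock box fixed to the bench, 160 (x) x 130 (y) x 70 mm high; origin at the centre of its underside, z up, drawer front faces -x. On top a plain aluminium dial, 90 mm diameter, its face 84 mm above the bench, with 12 dark marks 30 degrees apart and a crank handle. Overshooting the first number spoils the count: go back to the stop and begin again.
- dial_center (a point): Point on the dial's vertical axis, 112 mm above the bench (height of handle_grip), 5 mm behind the box's centre (box +x). The dial is clamped at any angle on its spindle, so marks and handle do not show where the stop is: it lies 57 to 155 degrees clockwise (from above) of the start and must be felt. Travel from stop to stop 630 degrees. Numbers count from the stop, good to about 10 degrees.
- handle_grip (a point): Where to pinch the crank handle: on the axis of an upright black round handle, 16 mm diameter, 88 to 130 mm above the bench, 34 mm from the dial's axis; the point is 112 mm above the bench. The handle spins freely on its pin, so it can be led round in circles with the gripper kept at one yaw. Turning takes about 1 to 4 N at the handle. Its x axis points away from the dial's axis.
- dial_coupling (a joint): Twist (rad) of the spring coupling between dial and spindle, 0 unloaded, positive when the dial is urged anticlockwise: 2 N m per rad, so the force along the circle grows 1.7 N for each mm the handle goes on after the stop is met. Ordinary turning shows 0.02 to 0.07. More than 0.4 (24 N at the handle) is forcing it. The spindle lags the dial by this twist.
- drawer_grip (a point): Where to pinch the drawer's pull: in an upright dark steel fin in front of the drawer, 12 mm thick along the box's y, 26 mm along its x, top edge 88 mm above the bench, clear of other parts from 49 mm up; the point is 70 mm above the bench, 118 mm before the box's centre (box -x). Moves with the drawer.
- drawer (a joint): How far the drawer is pulled out towards the box's -x, m: 0 shut, 0.05 at its end stop. Slides with about 1.5 N when unlocked and stays where it is left; moves under 20 mm while locked.
- connector: Small dark grey round connector, 25 mm across, 32 mm high, loose at the box's -y side, origin under its centre. Leave it.
- grease_tin: Round tin 54 mm across, 24 mm high, loose at the box's -y side, origin under its centre. Leave it.
- nest_blank: Milled metal block 44 x 70 x 28 mm with a round recess, loose at the box's +y side, origin under its centre. Leave it.

How it is judged:
By the outcome, as a careful person would: the job done as asked, in the order asked, and still so for the second after the job is handed in, with the robot touching nothing.
It also fails if it takes over 72 s, if anything falls off the work surface, if the arm or the gripper's body presses on something with over 40 N, if the wrist force passes 120 N, or if a joint passes its speed limit or range.

## Working session

There is one attempt and no reset: what is moved stays moved. The work goes in short steps, Python scripts to look and compute and a shell command to move; the robot and the scene stay as the last step left them, time stands still between calls to the robot, and variables do not carry over. Pictures are saved under pics/ and viewed, and the job is handed in when it is done.

```bash
ls; mkdir -p pics; python3 - <<'E'
from station import *
import cv2
o=get_obs(); print(o, grasp_offset if not callable(grasp_offset) else grasp_offset())
for n in ["scene","top"]:
    im,d=get_image(n); cv2.imwrite(f"pics/{n}0.png",im[:,:,::-1]); print(n,camera_model(n))
E
```

```text
pics
{'t': 0.0, 'q': array([ 1.23098643e+00,  5.33499475e-02,  1.61426569e+00,  3.13475649e-05,
        1.47600036e+00, -1.19013672e-01]), 'dq': array([-0.00099959, -0.00045475, -0.00062946,  0.00034882,  0.00029216,
        0.00074035]), 'effort': array([ 7.08883199e-04, -3.93680406e+01, -3.70170665e+01, -8.78251353e-05,
        7.01928380e-03, -1.24505837e-05]), 'tool_pos': array([0.13667376, 0.60924816, 0.23008421]), 'tool_rot': array([ 0.1718187 ,  1.56432618, -0.17490789]), 'contact_force': array([-0.21855173, -0.05297469, -0.10393512]), 'wrist_torque': array([ 0.03421675,  0.0249436 , -0.02863019]), 'opening': 0.08559631274443731} 0.0187
scene {'fx': 546.89366576465, 'fy': 546.89366576465, 'cx': 277.9953530914171, 'cy': 208.71158340135938, 'k1': -0.15913880395829752, 'xyz': array([ 0.27334882, -0.51196887,  0.56876366]), 'attitude': array([-2.09215592,  0.52920207, -0.27540387])}
top {'fx': 430.52418714562555, 'fy': 430.52418714562555, 'cx': 274.9369297380452, 'cy': 214.20825815500703, 'k1': -0.13667680486077985, 'xyz': array([0.48274367, 0.10906794, 0.94946988]), 'attitude': array([-2.15461445,  2.12530574, -0.15943177])}
```

View pics/scene0.png

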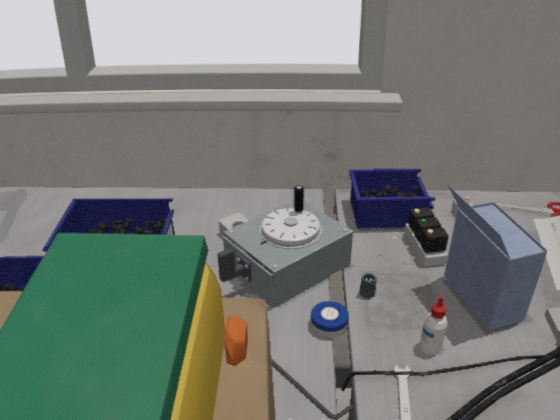

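View pics/top0.png

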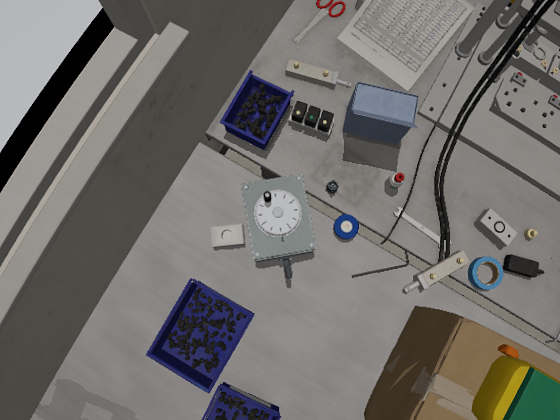

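The top view shows the box around (278,218), the dial at (278,212), the handle top at about (267,197) and the fin at about (288,268). I'll enlarge it and measure.

```bash
cat > h.py <<'E'
import numpy as np, cv2
from scipy.spatial.transform import Rotation as R
from station import *
def ray(m,u,v):
    K=np.array([[m['fx'],0,m['cx']],[0,m['fy'],m['cy']],[0,0,1]])
    p=cv2.undistortPoints(np.array([[[u,v]]],float),K,np.array([m['k1'],0,0,0.]))[0,0]
    return m['xyz'], R.from_rotvec(m['attitude']).as_matrix()@np.array([p[0],p[1],1])
def onplane(m,u,v,z):
    o,d=ray(m,u,v); return o+d*(z-o[2])/d[2]
def proj(m,P):
    c=R.from_rotvec(m['attitude']).as_matrix().T@(np.array(P)-m['xyz']); x,y=c[:2]/c[2]; s=1+m['k1']*(x*x+y*y)
    return m['fx']*x*s+m['cx'],m['fy']*y*s+m['cy']
E
python3 - <<'E'
from h import *
im=cv2.imread("pics/top0.png"); c=im[160:300,195:345]; cv2.imwrite("pics/topc.png",cv2.resize(c,None,fx=4,fy=4,interpolation=cv2.INTER_CUBIC))
im=cv2.imread("pics/scene0.png"); c=im[165:335,205:405]; cv2.imwrite("pics/scenec.png",cv2.resize(c,None,fx=3.5,fy=3.5,interpolation=cv2.INTER_CUBIC))
m=camera_model("top")
for n,u,v,z in [("dial",278,212,.084),("handle",267,197,.13),("fin",288,268,.088),("+u",300,212,.084)]: print(n,onplane(m,u,v,z))
E
```

```text
dial [0.62067985 0.10742504 0.084     ]
handle [0.64250391 0.12920991 0.13      ]
fin [0.50745057 0.08606474 0.088     ]
+u [0.62128401 0.06263078 0.084     ]
```

View pics/topc.png

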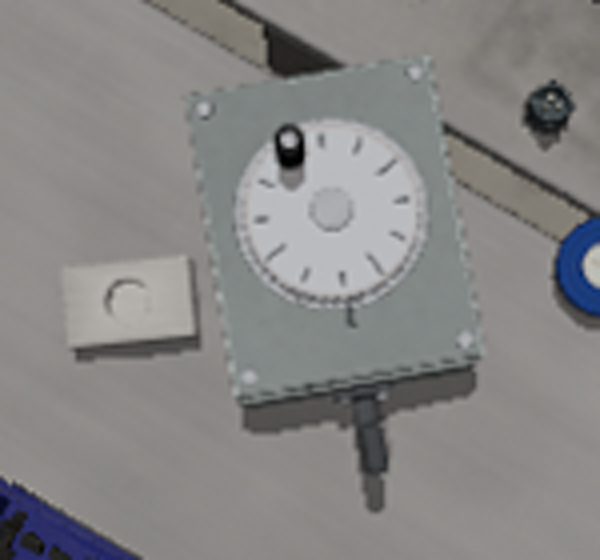

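View pics/scenec.png

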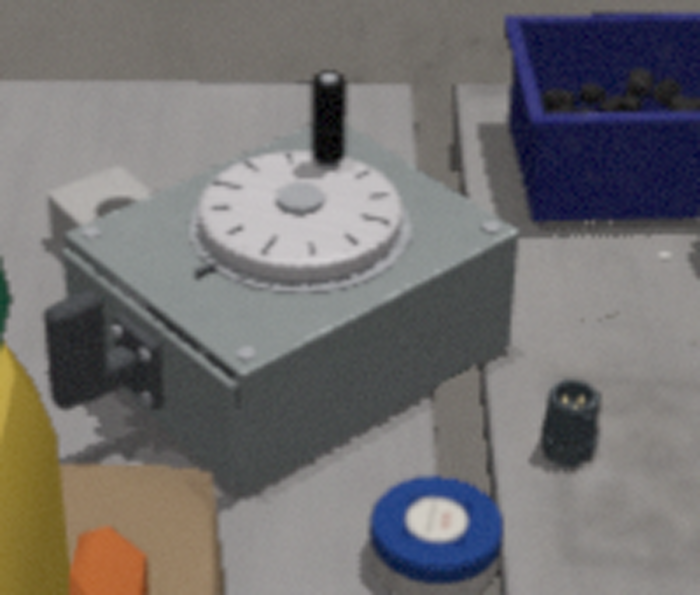

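```bash
python3 - <<'E'
from h import *
im=cv2.imread("pics/top0.png"); m=camera_model("top")
g=im.min(2).astype(int); mask=(g>165).astype(np.uint8); mask[:185]=0;mask[240:]=0;mask[:,:250]=0;mask[:,306:]=0
mask=cv2.morphologyEx(mask,cv2.MORPH_CLOSE,np.ones((5,5)))
cs,_=cv2.findContours(mask,cv2.RETR_EXTERNAL,cv2.CHAIN_APPROX_NONE); c=max(cs,key=cv2.contourArea)
print(cv2.contourArea(c))
hull=cv2.convexHull(c)[:,0].astype(float)
P=np.array([onplane(m,u,v,.084)[:2] for u,v in c[:,0]])
A=np.c_[2*P,np.ones(len(P))]
w=np.ones(len(P),bool)
for _ in range(5):
    s=np.linalg.lstsq(A[w],(P[w]**2).sum(1),rcond=None)[0]; r=np.sqrt(s[2]+s[:2]@s[:2]); e=np.hypot(*(P-s[:2]).T)-r; w=np.abs(e)<.002
print("dial",s[:2],r,w.sum(),len(P))
cor=np.array([onplane(m,195+u/4,160+v/4,.07)[:2] for u,v in [(188,95),(432,60),(480,355),(240,400)]])
print(cor,"center",cor.mean(0))
for a,b in [(0,1),(1,2),(2,3),(3,0)]:
    d=cor[b]-cor[a]; print(np.hypot(*d),np.degrees(np.arctan2(d[1],d[0])))
h=onplane(m,195+289/4,160+131/4,.13)[:2]; print("handle",h, h-s[:2],np.hypot(*(h-s[:2])))
for u,v in [(356,400),(380,398),(362,472),(387,470)]: print("fin",onplane(m,195+u/4,160+v/4,.088))
E
```

```text
1480.0
dial [0.61851079 0.10830447] 0.04642638130008437 122 182
[[0.6817825  0.18351061]
 [0.70228059 0.05591509]
 [0.54783341 0.03074113]
 [0.52326221 0.15297371]] center [0.61378968 0.10578514]
0.12923152212806494 -80.87347045132451
0.1564853353948548 -170.7425411983494
0.12467777450438197 101.36611688194088
0.16143476538156964 10.903727599436243
handle [0.65091444 0.12886703] [0.03240365 0.02056256] 0.03837727927945906
fin [0.52325216 0.09420843 0.088     ]
fin [0.52440365 0.08224711 0.088     ]
fin [0.4875875  0.09082128 0.088     ]
fin [0.48873215 0.07842094 0.088     ]
```

```bash
python3 - <<'E'
from h import *
o=get_obs(); print(R.from_rotvec(o['tool_rot']).as_matrix().round(3)); m=camera_model("wrist"); print(m['xyz']-o['tool_pos'])
E
python3 -m crank '[[[0.02,-0.02,0.01,0],[0.045,-0.045,0.02,0],[0.07,-0.07,0.02,0],[0.1,-0.095,0.02,0],[0.13,-0.12,0.02,0]]]'
```

```text
[[-0.001  0.219  0.976]
 [-0.002  0.976 -0.219]
 [-1.    -0.002 -0.   ]]
[-0.06477844  0.01457508  0.1424549 ]
t: 0.52
tool_pos: [0.2675, 0.4885, 0.2511]
tool_rot: [0.172, 1.564, -0.173]
contact_force: [0.8, 0.8, 0.4]
opening: 0.0853
```

```bash
python3 -m crank '[[[0.03,-0.028,0,5],[0.06,-0.056,0,10],[0.09,-0.084,0,15],[0.12,-0.112,0,20],[0.15,-0.14,0,22.6]]]'
python3 -m crank '[[[0.03,-0.028,0,0],[0.06,-0.056,0,0],[0.09,-0.084,0,0],[0.12,-0.112,0,0],[0.15,-0.14,0,0]]]'
python3 -m crank '[[[0.025,-0.025,0,0],[0.05,-0.05,0,0],[0.065,-0.075,0,0],[0.065,-0.083,0,0],[0.065,-0.083,0,0]]]'
python3 - <<'E'
from h import *
o=get_obs();m=camera_model("wrist"); im,d=get_image("wrist"); cv2.imwrite("pics/w1.png",im[:,:,::-1]); print(o['tool_pos'],m,R.from_rotvec(o['tool_rot']).as_matrix().round(3))
E
```

```text
t: 0.93
tool_pos: [0.4177, 0.3481, 0.2509]
tool_rot: [-0.139, 1.567, 0.139]
contact_force: [-0.0, 0.0, 0.7]
opening: 0.0855
t: 1.35
tool_pos: [0.5678, 0.208, 0.2507]
tool_rot: [-0.136, 1.567, 0.136]
contact_force: [0.3, 0.4, 0.1]
opening: 0.0852
t: 1.77
tool_pos: [0.632, 0.1248, 0.2503]
tool_rot: [-0.134, 1.569, 0.134]
contact_force: [0.3, 0.5, 0.3]
opening: 0.0855
[0.63203129 0.12476412 0.25028897] {'fx': 342.4110422544558, 'fy': 342.4110422544558, 'cx': 278.196480530179, 'cy': 208.52127610615054, 'k1': -0.07542935744188005, 'xyz': array([0.5667973 , 0.11372568, 0.39284119]), 'attitude': array([1.90714497, 2.26292836, 0.29447764])} [[-0.002 -0.17   0.986]
 [-0.     0.986  0.17 ]
 [-1.    -0.    -0.002]]
```

View pics/w1.png

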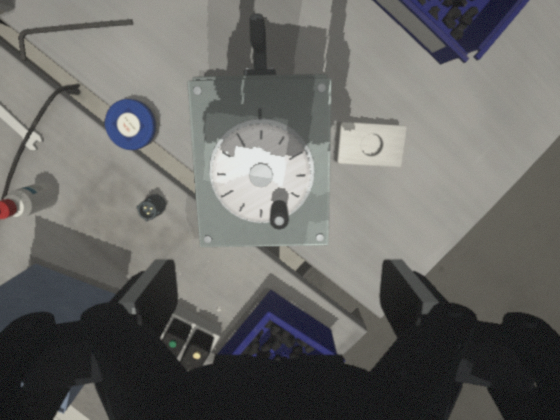

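Wrist view: box is square to the jaws, handle top is near (280,222), dial centre near (261,175) and fin near (259,17–72).

```bash
python3 - <<'E'
from h import *
im=cv2.imread("pics/w1.png"); m=camera_model("wrist")
cv2.imwrite("pics/w1c.png",cv2.resize(im[5:255,185:335],None,fx=3.2*.75,fy=3.2*.75,interpolation=cv2.INTER_CUBIC))
print("dial c",onplane(m,261,175,.086)); 
for uv in [(191,78),(328,75),(328,245),(198,248)]: print(onplane(m,*uv,.07))
for uv in [(280,221)]: print("handle top",onplane(m,*uv,.13))
E
```

```text
dial c [0.61841193 0.10827849 0.086     ]
[0.54454777 0.0316286  0.07      ]
[0.52136028 0.15250496 0.07      ]
[0.67976759 0.18563411 0.07      ]
[0.70551787 0.05676314 0.07      ]
handle top [0.64512584 0.13018457 0.13      ]
```

View pics/w1c.png

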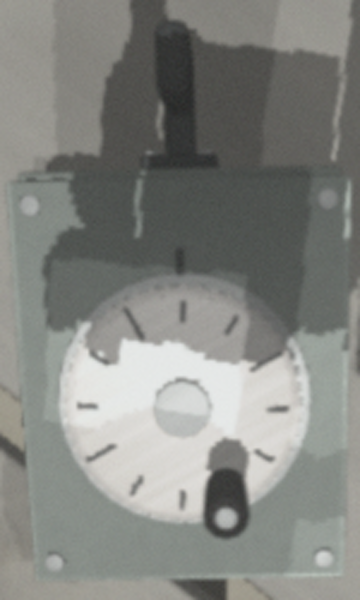

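```bash
python3 -m crank '[[[0.0127,0.005,-0.03,0],[0.0127,0.005,-0.065,0],[0.0127,0.005,-0.1,0],[0.0127,0.005,-0.135,0],[0.0127,0.005,-0.155,0]]]'
python3 -m crank '[[[0,0,0,0],[0,0,0,0]]]' 
python3 - <<'E'
from h import *
im,d=get_image("wrist"); cv2.imwrite("pics/w2.png",im[:,:,::-1]); print(get_obs()['tool_pos'])
E
```

```text
t: 2.23
tool_pos: [0.6409, 0.1336, 0.0914]
tool_rot: [-0.138, 1.573, 0.139]
contact_force: [-1.0, -0.3, -1.4]
opening: 0.0852
t: 2.4
tool_pos: [0.6428, 0.1332, 0.0951]
tool_rot: [-0.138, 1.57, 0.138]
contact_force: [0.6, 0.6, 1.7]
opening: 0.0854
[0.64461547 0.1330745  0.09754577]
```

View pics/w2.png

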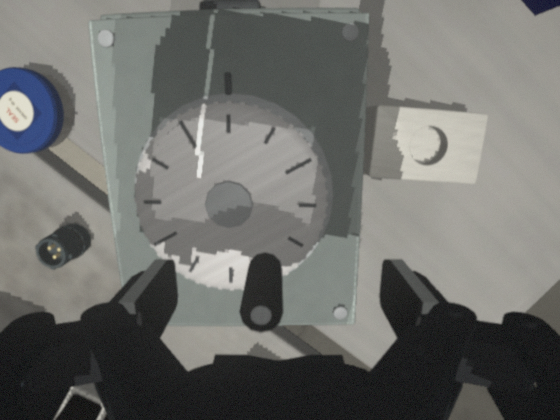

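```bash
python3 - <<'E'
from h import *
o=get_obs();m=camera_model("wrist"); print(o['tool_pos'],onplane(m,262,314,.13),onplane(m,229,203,.086))
E
```

```text
[0.64461547 0.1330745  0.09754577] [0.64842576 0.12784393 0.13      ] [0.6211166  0.10581114 0.086     ]
```

```bash
python3 -m crank '[[[0.002,-0.004,-0.002,0],[0.002,-0.004,-0.002,0]]]'
python3 -m crank '[[[0,0,0,0],[0,0,0,0],[0,0,0,0],[0,0,0,0],[0,0,0,0]]]' 0 40
python3 -m crank '[[[0,0,0,0],[0,0,0,0],[0,0,0,0],[0,0,0,0],[0,0,0,0]]]'
python3 - <<'E'
from h import *
im,d=get_image("wrist"); cv2.imwrite("pics/w3.png",im[:,:,::-1]); o=get_obs();print(o['tool_pos'],o['contact_force'],o['opening'],o['t'])
E
```

```text
t: 2.62
tool_pos: [0.6484, 0.1278, 0.0972]
tool_rot: [-0.137, 1.562, 0.136]
contact_force: [0.2, -1.0, 0.4]
opening: 0.0853
t: 3.03
tool_pos: [0.6466, 0.1278, 0.0944]
tool_rot: [-0.136, 1.566, 0.136]
contact_force: [0.3, 1.5, 0.8]
opening: 0.0256
t: 3.45
tool_pos: [0.6466, 0.1277, 0.0944]
tool_rot: [-0.137, 1.567, 0.136]
contact_force: [-1.2, -1.4, 0.7]
opening: 0.0146
[0.64659915 0.1277251  0.09436717] [-0.33985989 -0.53144654  1.56311276] 0.014919973168060102 3.5
```

View pics/w3.png

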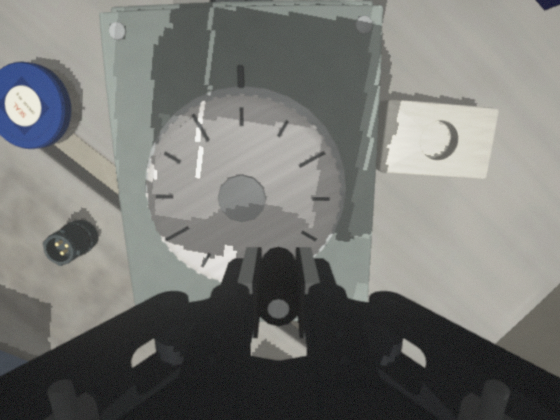

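```bash
cat > arc.py <<'E'
import sys,numpy as np
# arc.py a0 step n per : print increments per call
a0,st,n=map(float,sys.argv[1:4]); r=34.
n=int(n); per=int(sys.argv[4]) if len(sys.argv)>4 else 5
f=lambda a: r*np.array([np.cos(np.radians(a)),np.sin(np.radians(a))])
for c in range(0,n,per):
    b=f(a0+st*c); print(round(a0+st*c,1),[[round(float(x)/1000,4) for x in f(a0+st*(c+k+1))-b] for k in range(per)])
E
cat > st.py <<'E'
from h import *
C=np.array([0.6195,0.107]); o=get_obs(); d=o['tool_pos'][:2]-C; a=np.arctan2(d[1],d[0])
F=o['contact_force']; t=np.array([-np.sin(a),np.cos(a)])
print("ang %.1f r %.1f mm z %.1f Ft(ccw) %.1f Fr %.1f Fz %.1f t %.2f"%(np.degrees(a),1e3*np.hypot(*d),1e3*o['tool_pos'][2],F[:2]@t,F[:2]@d/np.hypot(*d),F[2],o['t']))
E
python3 st.py; python3 arc.py 37.5 -10 5; python3 arc.py -12.5 -5 24 2
```

```text
ang 37.4 r 34.1 mm z 94.4 Ft(ccw) -0.2 Fr -0.6 Fz 1.6 t 3.50
37.5 [[0.0032, -0.005], [0.0055, -0.0105], [0.0067, -0.0163], [0.007, -0.0222], [0.0062, -0.0281]]
-12.5 [[-0.0008, -0.0029], [-0.0018, -0.0057]]
-22.5 [[-0.0013, -0.0027], [-0.0027, -0.0053]]
-32.5 [[-0.0017, -0.0024], [-0.0036, -0.0047]]
-42.5 [[-0.0021, -0.0021], [-0.0044, -0.004]]
-52.5 [[-0.0024, -0.0017], [-0.005, -0.0032]]
-62.5 [[-0.0027, -0.0013], [-0.0055, -0.0023]]
-72.5 [[-0.0029, -0.0008], [-0.0058, -0.0013]]
-82.5 [[-0.003, -0.0003], [-0.0059, -0.0003]]
-92.5 [[-0.003, 0.0003], [-0.0059, 0.0008]]
-102.5 [[-0.0029, 0.0008], [-0.0057, 0.0018]]
-112.5 [[-0.0027, 0.0013], [-0.0053, 0.0027]]
-122.5 [[-0.0024, 0.0017], [-0.0047, 0.0036]]
```

```bash
python3 -m crank '[[[0.0032,-0.005,0,0],[0.0055,-0.0105,0,0],[0.0067,-0.0163,0,0],[0.007,-0.0222,0,0],[0.0062,-0.0281,0,0]]]'
python3 st.py
python3 -m crank '[[[0,0,0,0],[0,0,0,0]]]' >/dev/null; python3 st.py
```

```text
t: 3.92
tool_pos: [0.6533, 0.0992, 0.0944]
tool_rot: [-0.136, 1.565, 0.136]
contact_force: [1.2, 2.1, 0.4]
opening: 0.015
ang -13.0 r 34.7 mm z 94.4 Ft(ccw) 2.4 Fr 0.7 Fz 0.4 t 3.92
ang -14.0 r 34.6 mm z 94.5 Ft(ccw) -0.8 Fr 1.7 Fz 0.4 t 4.08
```

```bash
python3 -m crank '[[[-0.0008,-0.0029,0,0],[-0.0018,-0.0057,0,0]]]' >/dev/null; python3 st.py
python3 -m crank '[[[-0.0013,-0.0027,0,0],[-0.0027,-0.0053,0,0]]]' >/dev/null; python3 st.py
```

```text
ang -22.3 r 34.6 mm z 94.5 Ft(ccw) 1.1 Fr 2.1 Fz 0.4 t 4.25
ang -32.6 r 34.6 mm z 94.5 Ft(ccw) 1.5 Fr 3.3 Fz 0.5 t 4.42
```

```bash
python3 -m crank '[[[-0.0017,-0.0024,0,0],[-0.0036,-0.0047,0,0]]]' >/dev/null; python3 st.py
```

```text
ang -42.9 r 34.7 mm z 94.5 Ft(ccw) 2.3 Fr 2.2 Fz 0.4 t 4.58
```

```bash
python3 -m crank '[[[-0.0021,-0.0021,0,0],[-0.0044,-0.004,0,0]]]' >/dev/null; python3 st.py
```

```text
ang -53.1 r 34.6 mm z 94.5 Ft(ccw) 1.8 Fr 3.3 Fz 1.1 t 4.75
```

```bash
python3 -m crank '[[[-0.0024,-0.0017,0,0],[-0.005,-0.0032,0,0]]]' >/dev/null; python3 st.py
```

```text
ang -63.0 r 34.6 mm z 94.5 Ft(ccw) 0.9 Fr 4.6 Fz 1.0 t 4.92
```

```bash
python3 -m crank '[[[-0.0027,-0.0013,0,0],[-0.0055,-0.0023,0,0]]]' >/dev/null; python3 st.py
```

```text
ang -73.1 r 34.5 mm z 94.5 Ft(ccw) 1.7 Fr 4.2 Fz 2.1 t 5.08
```

```bash
python3 -m crank '[[[-0.0029,-0.0008,0,0],[-0.0058,-0.0013,0,0]]]' >/dev/null; python3 st.py
```

```text
ang -83.2 r 34.5 mm z 94.5 Ft(ccw) 1.1 Fr 3.5 Fz 2.4 t 5.25
```

```bash
python3 -m crank '[[[-0.003,-0.0003,0,0],[-0.0059,-0.0003,0,0]]]' >/dev/null; python3 st.py
```

```text
ang -92.5 r 34.4 mm z 94.5 Ft(ccw) 5.2 Fr 4.3 Fz 1.1 t 5.42
```

```bash
python3 -m crank '[[[-0.003,0.0003,0,0],[-0.0059,0.0008,0,0]]]' >/dev/null; python3 st.py
```

```text
ang -99.9 r 34.3 mm z 94.6 Ft(ccw) 11.0 Fr 3.1 Fz -3.6 t 5.58
```

```bash
python3 -m crank '[[[-0.0029,0.0008,0,0],[-0.0029,0.0008,0,0]]]' >/dev/null; python3 st.py
```

```text
ang -103.3 r 34.2 mm z 94.7 Ft(ccw) 14.5 Fr 3.1 Fz -4.8 t 5.75
```

```bash
python3 arc.py -107.5 15 35 5
```

```text
-107.5 [[0.0087, -0.0015], [0.0176, -0.0008], [0.0259, 0.0023], [0.0332, 0.0074], [0.0389, 0.0142]]
-32.5 [[0.0038, 0.008], [0.0053, 0.0168], [0.0045, 0.0256], [0.0015, 0.034], [-0.0036, 0.0412]]
42.5 [[-0.0068, 0.0057], [-0.0148, 0.0095], [-0.0236, 0.011], [-0.0324, 0.0102], [-0.0408, 0.0072]]
117.5 [[-0.0073, -0.0051], [-0.013, -0.0119], [-0.0167, -0.0199], [-0.0183, -0.0287], [-0.0175, -0.0375]]
192.5 [[0.003, -0.0083], [0.0081, -0.0156], [0.0149, -0.0213], [0.023, -0.0251], [0.0317, -0.0266]]
267.5 [[0.0088, 0.0008], [0.0172, 0.0038], [0.0245, 0.0089], [0.0302, 0.0157], [0.0339, 0.0237]]
342.5 [[0.0015, 0.0087], [0.0008, 0.0176], [-0.0023, 0.0259], [-0.0074, 0.0332], [-0.0142, 0.0389]]
```

```bash
python3 -m crank '[[[0.0087,-0.0015,0,0],[0.0176,-0.0008,0,0],[0.0259,0.0023,0,0],[0.0332,0.0074,0,0],[0.0389,0.0142,0,0]]]' ; python3 st.py
```

```text
t: 6.17
tool_pos: [0.6484, 0.088, 0.0945]
tool_rot: [-0.137, 1.567, 0.135]
contact_force: [2.1, -4.9, 2.1]
opening: 0.0149
ang -33.3 r 34.6 mm z 94.5 Ft(ccw) -2.9 Fr 4.4 Fz 2.1 t 6.17
```

```bash
python3 -m crank '[[[0.0038,0.008,0,0],[0.0053,0.0168,0,0],[0.0045,0.0256,0,0],[0.0015,0.034,0,0],[-0.0036,0.0412,0,0]]]' ; python3 st.py
```

```text
t: 6.58
tool_pos: [0.6438, 0.1311, 0.0943]
tool_rot: [-0.137, 1.567, 0.137]
contact_force: [0.7, -4.2, 3.2]
opening: 0.0146
ang 44.7 r 34.2 mm z 94.3 Ft(ccw) -3.5 Fr -2.4 Fz 3.2 t 6.58
```

```bash
python3 -m crank '[[[-0.0068,0.0057,0,0],[-0.0148,0.0095,0,0],[-0.0236,0.011,0,0],[-0.0324,0.0102,0,0],[-0.0408,0.0072,0,0]]]' ; python3 st.py
```

```text
t: 7.0
tool_pos: [0.6033, 0.1368, 0.0943]
tool_rot: [-0.138, 1.564, 0.136]
contact_force: [6.9, -5.0, -0.6]
opening: 0.0149
ang 118.5 r 33.9 mm z 94.3 Ft(ccw) -3.7 Fr -7.6 Fz -0.6 t 7.00
```

```bash
python3 -m crank '[[[-0.0069,-0.0058,0,0],[-0.0126,-0.0126,0,0],[-0.0163,-0.0206,0,0],[-0.0179,-0.0294,0,0],[-0.0171,-0.0382,0,0]]]' ; python3 st.py
```

```text
t: 7.42
tool_pos: [0.586, 0.1009, 0.0943]
tool_rot: [-0.133, 1.564, 0.14]
contact_force: [3.5, 5.0, 0.9]
opening: 0.0151
ang -169.6 r 34.1 mm z 94.3 Ft(ccw) -4.3 Fr -4.3 Fz 0.9 t 7.42
```

```bash
python3 -m crank '[[[0.003,-0.0083,0,0],[0.0081,-0.0156,0,0],[0.0149,-0.0213,0,0],[0.023,-0.0251,0,0],[0.0317,-0.0266,0,0]]]' ; python3 st.py
```

```text
t: 7.83
tool_pos: [0.6176, 0.072, 0.0943]
tool_rot: [-0.136, 1.57, 0.137]
contact_force: [-3.5, 1.2, 5.9]
opening: 0.0146
ang -93.1 r 35.1 mm z 94.3 Ft(ccw) -3.6 Fr -1.0 Fz 5.9 t 7.83
```

```bash
python3 -m crank '[[[0.0088,0.0008,0,0],[0.0172,0.0038,0,0],[0.0245,0.0089,0,0],[0.0302,0.0157,0,0],[0.0339,0.0237,0,0]]]' ; python3 st.py;  python3 arc.py 342.5 11.5 4 4
```

```text
t: 8.25
tool_pos: [0.6523, 0.0945, 0.0942]
tool_rot: [-0.138, 1.569, 0.134]
contact_force: [-2.5, -3.6, 5.2]
opening: 0.0149
ang -20.9 r 35.1 mm z 94.2 Ft(ccw) -4.3 Fr -1.1 Fz 5.2 t 8.25
342.5 [[0.0014, 0.0067], [0.0014, 0.0135], [0.0001, 0.0202], [-0.0025, 0.0264]]
```

```bash
python3 - <<'E'
import numpy as np
C0=np.array([.6195,.107]);a=np.radians
pol=[(37.4,34.1),(-14,34.6),(-32.6,34.6),(-53.1,34.6),(-73.1,34.5),(-92.5,34.4),(-103.3,34.2),(-33.3,34.6),(44.7,34.2),(118.5,33.9),(-169.6,34.1),(-93.1,35.1),(-20.9,35.1)]
P=np.array([C0+r/1e3*np.array([np.cos(a(t)),np.sin(a(t))]) for t,r in pol])
s=np.linalg.lstsq(np.c_[2*P,np.ones(len(P))],(P**2).sum(1),rcond=None)[0];print(s[:2],np.sqrt(s[2]+s[:2]@s[:2]))
for i in range(3):
  d=P-s[:2];u=d/np.hypot(*d.T)[:,None]; s[:2]+=np.linalg.lstsq(u,np.hypot(*d.T)-.034,rcond=None)[0]
print(s[:2])
d=P-s[:2]; print(np.degrees(np.arctan2(d[:,1],d[:,0])).round(1),(1e3*np.hypot(*d.T)).round(1))
E
```

```text
[0.61978126 0.10667049] 0.03426112838903015
[0.61993257 0.10653515]
[  38.5  -13.4  -32.3  -53.2  -73.6  -93.3 -104.2  -33.    45.8  118.8
 -170.5  -93.9  -20.4] [34.  34.1 34.  34.  33.9 34.  33.9 34.  34.2 34.5 34.4 34.7 34.5]
```

```bash
sed -i 's/0.6195,0.107\]/0.6199,0.1066]/' st.py; python3 -m crank '[[[0,0,0,0],[0,0,0,0]]]' >/dev/null; python3 st.py;  python3 arc.py -19.5 13 4 4
```

```text
ang -18.6 r 34.4 mm z 94.3 Ft(ccw) -0.5 Fr 0.2 Fz 4.1 t 8.42
-19.5 [[0.0017, 0.0075], [0.0017, 0.0152], [0.0, 0.0227], [-0.0034, 0.0296]]
```

```bash
python3 -m crank '[[[0.0017,0.0075,0,0],[0.0017,0.0152,0,0],[0,0.0227,0,0],[-0.0034,0.0296,0,0],[-0.0034,0.0296,0,0]]]'; python3 st.py; python3 -m crank '[[[0,0,0,0],[0,0,0,0]]]' >/dev/null; python3 st.py
```

```text
t: 8.83
tool_pos: [0.6477, 0.127, 0.0942]
tool_rot: [-0.137, 1.568, 0.138]
contact_force: [-2.3, -3.1, 4.4]
opening: 0.0146
ang 36.2 r 34.5 mm z 94.2 Ft(ccw) -1.2 Fr -3.7 Fz 4.4 t 8.83
ang 35.6 r 34.4 mm z 94.2 Ft(ccw) -0.9 Fr -3.3 Fz 4.9 t 9.00
```

```bash
python3 arc.py 35.5 -15 15 5; python3 arc.py -189.5 -12 4 4
```

```text
35.5 [[0.0042, -0.0078], [0.0062, -0.0165], [0.0059, -0.0254], [0.0033, -0.0338], [-0.0014, -0.0414]]
-39.5 [[-0.0065, -0.0061], [-0.0143, -0.0102], [-0.023, -0.0122], [-0.0318, -0.0119], [-0.0403, -0.0093]]
-114.5 [[-0.0075, 0.0047], [-0.0136, 0.0112], [-0.0177, 0.019], [-0.0197, 0.0277], [-0.0194, 0.0366]]
-189.5 [[0.0019, 0.0068], [0.0052, 0.0132], [0.0097, 0.0186], [0.0153, 0.0231]]
```

```bash
python3 -m crank '[[[0.0042,-0.0078,0,0],[0.0062,-0.0165,0,0],[0.0059,-0.0254,0,0],[0.0033,-0.0338,0,0],[-0.0014,-0.0414,0,0]]]' ; python3 st.py
```

```text
t: 9.42
tool_pos: [0.6473, 0.085, 0.0943]
tool_rot: [-0.135, 1.566, 0.138]
contact_force: [-0.8, 3.6, 3.2]
opening: 0.0149
ang -38.3 r 34.9 mm z 94.3 Ft(ccw) 2.4 Fr -2.9 Fz 3.2 t 9.42
```

```bash
python3 -m crank '[[[-0.0065,-0.0061,0,0],[-0.0143,-0.0102,0,0],[-0.023,-0.0122,0,0],[-0.0318,-0.0119,0,0],[-0.0403,-0.0093,0,0]]]' ; python3 st.py
```

```text
t: 9.83
tool_pos: [0.6067, 0.0745, 0.0943]
tool_rot: [-0.137, 1.565, 0.135]
contact_force: [3.6, 1.9, 0.9]
opening: 0.0148
ang -112.4 r 34.7 mm z 94.3 Ft(ccw) 2.6 Fr -3.2 Fz 0.9 t 9.83
```

```bash
python3 -m crank '[[[-0.0075,0.0047,0,0],[-0.0136,0.0112,0,0],[-0.0177,0.019,0,0],[-0.0197,0.0277,0,0],[-0.0194,0.0366,0,0]]]' ; python3 st.py;python3 -m crank '[[[0,0,0,0],[0,0,0,0]]]' >/dev/null; python3 st.py
```

```text
t: 10.25
tool_pos: [0.5866, 0.1119, 0.0943]
tool_rot: [-0.138, 1.569, 0.136]
contact_force: [-0.4, -2.7, 4.1]
opening: 0.0148
ang 171.0 r 33.7 mm z 94.3 Ft(ccw) 2.7 Fr -0.0 Fz 4.1 t 10.25
ang 169.2 r 33.5 mm z 94.3 Ft(ccw) 0.5 Fr 3.2 Fz 5.5 t 10.42
```

```bash
python3 arc.py 169.2 -12.5 4 4
```

```text
169.2 [[0.0022, 0.0071], [0.0058, 0.0135], [0.0108, 0.019], [0.0168, 0.0233]]
```

```bash
python3 -m crank '[[[0.0022,0.0071,0,0],[0.0058,0.0135,0,0],[0.0108,0.019,0,0],[0.0168,0.0233,0,0],[0.0168,0.0233,0,0]]]' >/dev/null; python3 st.py;python3 -m crank '[[[0,0,0,0],[0,0,0,0]]]' >/dev/null; python3 st.py
```

```text
ang 117.0 r 33.3 mm z 94.3 Ft(ccw) 1.2 Fr 3.0 Fz 7.1 t 10.83
ang 117.8 r 33.3 mm z 94.4 Ft(ccw) -0.8 Fr 3.2 Fz 4.7 t 11.00
```

```bash
python3 -m crank '[[[0,0,0,0],[0,0,0,0],[0,0,0,0],[0,0,0,0],[0,0,0,0]]]' 0.8 40
python3 -m crank '[[[0,0,0,0],[0,0,0.02,0],[0,0,0.05,0],[0,0,0.08,0],[-0.02,-0.01,0.1,0]]]'
python3 -m crank '[[[-0.03,-0.014,0,0],[-0.06,-0.028,0,0],[-0.085,-0.041,0,0],[-0.085,-0.041,0,0],[-0.085,-0.041,0,0]]]'
python3 - <<'E'
from h import *
o=get_obs();m=camera_model("wrist"); im,d=get_image("wrist"); cv2.imwrite("pics/w4.png",im[:,:,::-1]); print(o['tool_pos'],proj(m,(.4988,.0852,.088)))
im,d=get_image("top"); cv2.imwrite("pics/top4.png",cv2.resize(im[160:300,195:345,::-1],None,fx=4,fy=4))
E
```

```text
t: 11.42
tool_pos: [0.6042, 0.1346, 0.0937]
tool_rot: [-0.136, 1.568, 0.136]
contact_force: [-0.7, 1.1, 0.4]
opening: 0.0682
t: 11.83
tool_pos: [0.5872, 0.1255, 0.1978]
tool_rot: [-0.137, 1.561, 0.137]
contact_force: [-0.1, -0.1, 0.4]
opening: 0.0679
t: 12.25
tool_pos: [0.4988, 0.0834, 0.1943]
tool_rot: [-0.136, 1.566, 0.136]
contact_force: [0.6, 0.9, 0.2]
opening: 0.0684
[0.49881845 0.0833921  0.19430951] (np.float64(280.59215053051906), np.float64(208.67811733236334))
```

View pics/w4.png

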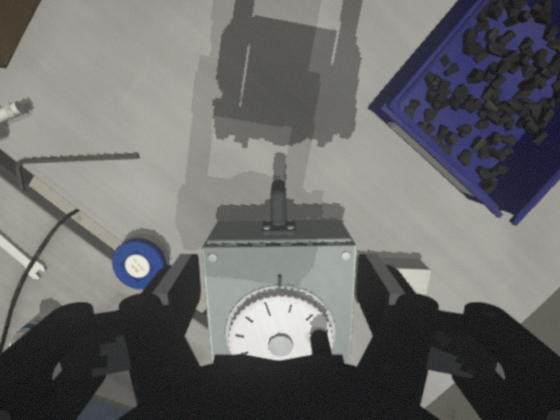

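View pics/top4.png

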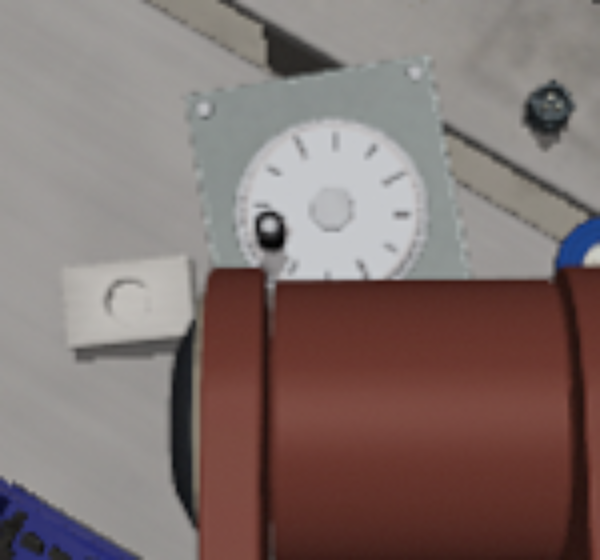

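```bash
python3 - <<'E'
from h import *
m=camera_model("wrist"); o=get_obs(); print(o['tool_pos'])
for v in (182,205,230): print(onplane(m,279,v,.088))
E
```

```text
[0.50023201 0.08388053 0.1947963 ]
[0.48051643 0.08100676 0.088     ]
[0.49778924 0.08403904 0.088     ]
[0.51727888 0.08746099 0.088     ]
```

```bash
python3 -m crank '[[[-0.002,0.0005,-0.035,0],[-0.002,0.0005,-0.07,0],[-0.002,0.0005,-0.105,0],[-0.002,0.0005,-0.125,0],[-0.002,0.0005,-0.139,0]]]'
python3 -m crank '[[[0,0,0,0],[0,0,0,0],[0,0,0,0],[0,0,0,0],[0,0,0,0]]]' 0 50
python3 -m crank '[[[0,0,0,0],[0,0,0,0],[0,0,0,0],[0,0,0,0],[0,0,0,0]]]'
python3 - <<'E'
from h import *
o=get_obs();print(o['tool_pos'],o['contact_force']); im,d=get_image("wrist"); cv2.imwrite("pics/w5.png",im[:,:,::-1])
E
```

```text
t: 12.77
tool_pos: [0.4965, 0.0847, 0.0519]
tool_rot: [-0.137, 1.571, 0.137]
contact_force: [-0.1, -0.5, 0.3]
opening: 0.0681
t: 13.18
tool_pos: [0.4994, 0.0833, 0.0573]
tool_rot: [-0.14, 1.563, 0.135]
contact_force: [0.8, -1.0, -0.8]
opening: 0.0117
t: 13.6
tool_pos: [0.4994, 0.0834, 0.0573]
tool_rot: [-0.139, 1.562, 0.135]
contact_force: [1.3, -4.9, 2.6]
opening: 0.0109
[0.49941823 0.08340742 0.05731071] [ 1.30438516 -4.86469488  2.60787944]
```

View pics/w5.png

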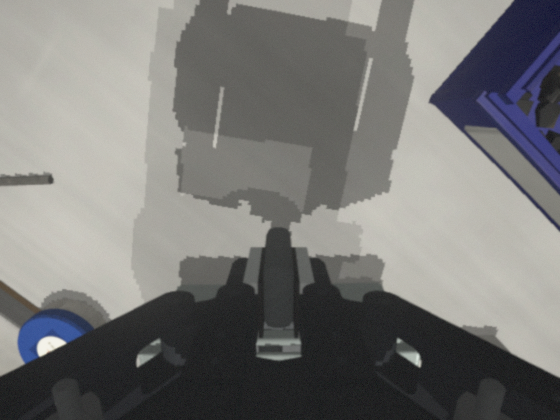

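```bash
python3 -m crank '[[[-0.005,-0.0009,0,0],[-0.0099,-0.0017,0,0],[-0.0148,-0.0026,0,0]]]'; python3 -m crank '[[[-0.004,-0.0007,0,0],[-0.008,-0.0014,0,0]]]'
```

```text
t: 13.9
tool_pos: [0.4848, 0.0806, 0.0573]
tool_rot: [-0.14, 1.561, 0.135]
contact_force: [2.6, -5.6, 1.2]
opening: 0.0111
t: 14.07
tool_pos: [0.4768, 0.0791, 0.0573]
tool_rot: [-0.14, 1.561, 0.135]
contact_force: [3.4, -5.7, 1.1]
opening: 0.0113
```

23 mm out at about 3 N, so it is unlocked. Continuing to the end.

```bash
python3 -m crank '[[[-0.005,-0.0009,0,0],[-0.0099,-0.0017,0,0],[-0.0148,-0.0026,0,0],[-0.0197,-0.0035,0,0]]]'; python3 -m crank '[[[-0.003,-0.0005,0,0],[-0.006,-0.0011,0,0]]]'
```

```text
t: 14.4
tool_pos: [0.4571, 0.0754, 0.0573]
tool_rot: [-0.14, 1.561, 0.134]
contact_force: [3.0, -7.6, 1.0]
opening: 0.0113
t: 14.57
tool_pos: [0.4511, 0.0743, 0.0573]
tool_rot: [-0.14, 1.561, 0.134]
contact_force: [2.5, -6.9, 1.7]
opening: 0.0112
```

```bash
python3 -m crank '[[[-0.001,-0.0002,0,0],[-0.002,-0.0004,0,0]]]'
```

```text
t: 14.73
tool_pos: [0.4503, 0.0741, 0.0573]
tool_rot: [-0.14, 1.557, 0.134]
contact_force: [11.6, -5.0, -5.5]
opening: 0.0111
```

```bash
python3 -m crank '[[[0,0,0,0],[0,0,0,0],[0,0,0,0],[0,0,0,0],[0,0,0,0]]]' 0.7
python3 -m crank '[[[0,0,0.03,0],[0,0,0.06,0],[0,0,0.09,0],[0,0,0.12,0],[0,0,0.15,0]]]'
python3 -m crank '[[[-0.01,0.04,0,0],[-0.01,0.08,0,0],[-0.01,0.12,0,0],[-0.01,0.16,0,0],[-0.01,0.2,0,0]]]'
python3 -m crank '[[[0,0.04,0,0],[0,0.08,0,0],[0,0.12,0,0],[0,0.12,0,0],[0,0.12,0,0]]]'
python3 - <<'E'
from h import *
o=get_obs();print(o['tool_pos'],o['contact_force'],o['t'])
im,d=get_image("top"); cv2.imwrite("pics/top6.png",cv2.resize(im[160:300,195:345,::-1],None,fx=4,fy=4,interpolation=cv2.INTER_CUBIC))
im,d=get_image("scene"); cv2.imwrite("pics/scene6.png",im[:,:,::-1])
m=camera_model("top"); print([(4*(u-195),4*(v-160)) for u,v in (proj(m,(.4988-.0493-.013,.0848-.009,.088)),proj(m,(.4988-.013,.0848,.088)))])
E
```

```text
t: 15.15
tool_pos: [0.447, 0.0755, 0.0553]
tool_rot: [-0.136, 1.567, 0.137]
contact_force: [0.4, 0.2, 0.7]
opening: 0.0595
t: 15.57
tool_pos: [0.4467, 0.0755, 0.2066]
tool_rot: [-0.136, 1.567, 0.137]
contact_force: [1.7, 0.2, -0.1]
opening: 0.0598
t: 15.98
tool_pos: [0.4366, 0.2773, 0.2055]
tool_rot: [-0.136, 1.566, 0.136]
contact_force: [0.3, -0.5, 0.7]
opening: 0.0596
t: 16.4
tool_pos: [0.4363, 0.397, 0.2045]
tool_rot: [-0.14, 1.568, 0.138]
contact_force: [0.8, -0.6, 0.5]
opening: 0.0595
[0.43629805 0.39696039 0.20448908] [ 0.79426123 -0.56023059  0.5345953 ] 16.4
[(np.float64(391.2615912451895), np.float64(576.3037789692112)), (np.float64(374.091851749474), np.float64(475.774993995695))]
```

View pics/top6.png

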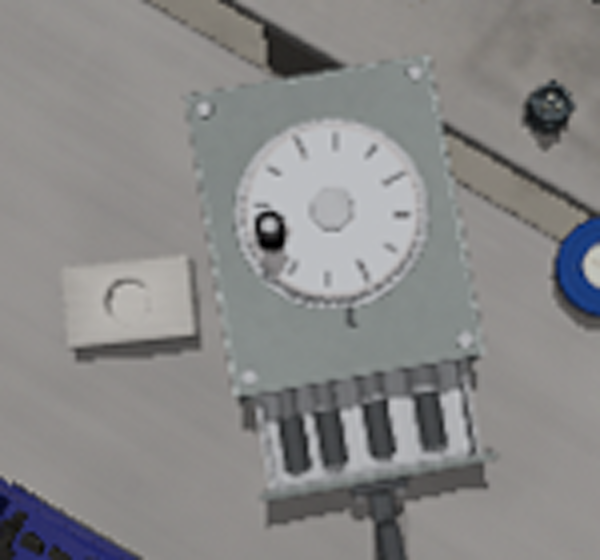

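View pics/scene6.png

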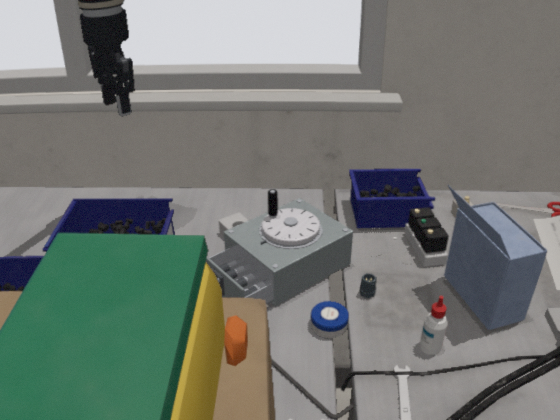

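The drawer is out, the nest blank, connector and tin are where they were, and the arm is clear.

```bash
python3 -c "
from station import *
print(finish_job())"
```

```text
the job is handed in; nothing more can be done
None
```

The drawer is open to its end stop, and I handed the job in at about 16.5 s of the 72 s allowed.

- **Finding the stop:** I turned the dial gently clockwise and felt the stop about 128° from the start. The force peaked at about 14.5 N, or roughly 0.25 rad of twist against the 0.4 limit. I allowed for that twist in the count.
- **Turning the numbers:** I turned anticlockwise to about 483° from the stop (480° asked). I then came back clockwise to about 209° from the stop (210° asked). These angles come from the gripper's path and my estimate of the dial's centre, so they are good to a few degrees.
- **Opening the drawer:** The drawer passed the 20 mm locked limit at about 3 N. It came up against its end stop after about 50 mm, at about 12 N.

**Last checks:** I let go and moved the arm clear. The final pictures show the drawer out and the connector, tin and nest blank where they stood. No check failed. The far tip of the fin lay outside the enlarged part of the last top picture, so the full travel rests on the felt end stop and the measured pull.

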